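# Pull the worn blade cartridges from the clip strip

## Task

The two cartridges with red grips on the sloping clip strip have worn blades: pull them straight out of their sprung clips, one at a time, and put each down in a compartment of its own in the yellow regrind tray before letting go (no dropping), the first one before you pull the second. Leave the blue cartridges clipped in and everything else on the bench where it is.

Things in the scene. Friction and masses are not known exactly. Their poses are not given: they have to be found in the camera images.
- red_a_grip (a point): First worn blade cartridge, 80 g, 50 mm tall. Point: centre of its red grip (52 mm long x 18 wide x 34 tall, two black lines). Below the grip a steel tongue 7 mm wide and a rounded steel foot 60 x 12 x 12 mm. Own z runs foot to grip (clipped: straight out of the sloping face), own x along it (clipped: up the slope, away from the robot), own y across: pinch it this way.
- red_b_grip (a point): Second worn blade cartridge, 80 g, 50 mm tall. Point: centre of its red grip (52 mm long x 18 wide x 34 tall, two black lines). Below the grip a steel tongue 7 mm wide and a rounded steel foot 60 x 12 x 12 mm. Own z runs foot to grip (clipped: straight out of the sloping face), own x along it (clipped: up the slope, away from the robot), own y across: pinch it this way.
- blue_a_grip (a point): First good blade cartridge, 80 g, 50 mm tall. Point: centre of its blue grip (52 mm long x 18 wide x 34 tall, two black lines). Below the grip a steel tongue 7 mm wide and a rounded steel foot 60 x 12 x 12 mm. Own z runs foot to grip (clipped: straight out of the sloping face), own x along it (clipped: up the slope, away from the robot), own y across: pinch it this way.
- blue_b_grip (a point): Second good blade cartridge, 80 g, 50 mm tall. Point: centre of its blue grip (52 mm long x 18 wide x 34 tall, two black lines). Below the grip a steel tongue 7 mm wide and a rounded steel foot 60 x 12 x 12 mm. Own z runs foot to grip (clipped: straight out of the sloping face), own x along it (clipped: up the slope, away from the robot), own y across: pinch it this way.
- red_a_foot (a point): Middle of the underside of the foot of red_a, 33 mm below its grip centre along its own z. The clip's two sprung jaws close over this foot; pulled along own z it snaps free with some 6 to 14 N in the first 8 mm and is clear of the pocket after 20 mm.
- red_b_foot (a point): Middle of the underside of the foot of red_b, 33 mm below its grip centre along its own z. The clip's two sprung jaws close over this foot; pulled along own z it snaps free with some 6 to 14 N in the first 8 mm and is clear of the pocket after 20 mm.
- blue_a_foot (a point): Middle of the underside of the foot of blue_a, 33 mm below its grip centre along its own z. The clip's two sprung jaws close over this foot; pulled along own z it snaps free with some 6 to 14 N in the first 8 mm and is clear of the pocket after 20 mm.
- blue_b_foot (a point): Middle of the underside of the foot of blue_b, 33 mm below its grip centre along its own z. The clip's two sprung jaws close over this foot; pulled along own z it snaps free with some 6 to 14 N in the first 8 mm and is clear of the pocket after 20 mm.
- strip: Fixed clip strip: aluminium face 100 x 290 mm, rising 30 degrees away from the robot, facing up and back to it. Origin on the table under the face's middle (100 mm up); own y along the row, x level away from the robot, z up. 4 pockets at y -96, -32, 32, 96 mm, order varies; jaws and end stops (14 mm tall, 1 mm play) end below the grips: parts leave only square to the face.
- tray: Yellow open tray lined with black rubber, fixed: 130 mm (own x) x 200 mm (own y) x 30 mm tall, walls 4 mm, a divider of the same height along own x through the middle. Origin: centre of its underside.
- bay_left (a point): Centre of the floor of the tray's compartment at own +y; the compartment is 122 x 94 mm, its floor 4 mm above the table.
- bay_right (a point): The same for the compartment at own -y.
- spacer: Bystander: loose steel spacer ring, 70 mm across, 12 mm tall, lying flat; leave alone. Origin: its middle at table level.
- spacer2: Bystander: loose dark spacer ring, 70 mm across, 12 mm tall, lying flat behind the strip; leave alone. Origin: its middle at table level.
- marker: Bystander: orange marker pen, 14 mm thick, about 130 mm long, lying; leave alone. Origin: its middle at table level.
- driver: Bystander: yellow screwdriver lying; leave alone. Origin: under its middle.
- notes: Bystander: block of yellow notes, 75 x 75 x 35 mm; leave alone. Origin: its middle at table level.
- oil: Bystander: white oil bottle, 56 mm across, 140 mm tall; leave alone. Origin: its middle at table level.
- mug: Bystander: white mug, 80 mm across, 90 mm tall; leave alone. Origin: its middle at table level.

How it is judged (in metres and radians):
On the way:
1. one red cartridge is down in a compartment of the tray and released, the other red one still in its clip (((((y of red_a_grip in the frame of tray between 0.008 and 0.092 m and y of red_a_foot in the frame of tray between 0.008 and 0.092 m and x of red_a_grip in the frame of tray between -0.058 and 0.058 m and x of red_a_foot in the frame of tray between -0.058 and 0.058 m and z of red_a_grip in the frame of tray below 0.045 m and z of red_a_foot in the frame of tray below 0.022 m and linear speed of red_a below 0.03 m/s and contact force between the fingers and red_a below 0.05 N) or (y of red_a_grip in the frame of tray between -0.092 and -0.008 m and y of red_a_foot in the frame of tray between -0.092 and -0.008 m and x of red_a_grip in the frame of tray between -0.058 and 0.058 m and x of red_a_foot in the frame of tray between -0.058 and 0.058 m and z of red_a_grip in the frame of tray below 0.045 m and z of red_a_foot in the frame of tray below 0.022 m and linear speed of red_a below 0.03 m/s and contact force between the fingers and red_a below 0.05 N)) and distance of red_b_foot from where it was at the start of the episode below 0.006 m) or (((y of red_b_grip in the frame of tray between 0.008 and 0.092 m and y of red_b_foot in the frame of tray between 0.008 and 0.092 m and x of red_b_grip in the frame of tray between -0.058 and 0.058 m and x of red_b_foot in the frame of tray between -0.058 and 0.058 m and z of red_b_grip in the frame of tray below 0.045 m and z of red_b_foot in the frame of tray below 0.022 m and linear speed of red_b below 0.03 m/s and contact force between the fingers and red_b below 0.05 N) or (y of red_b_grip in the frame of tray between -0.092 and -0.008 m and y of red_b_foot in the frame of tray between -0.092 and -0.008 m and x of red_b_grip in the frame of tray between -0.058 and 0.058 m and x of red_b_foot in the frame of tray between -0.058 and 0.058 m and z of red_b_grip in the frame of tray below 0.045 m and z of red_b_foot in the frame of tray below 0.022 m and linear speed of red_b below 0.03 m/s and contact force between the fingers and red_b below 0.05 N)) and distance of red_a_foot from where it was at the start of the episode below 0.006 m))), for 0.2 s.
At the end, for the whole second after the job is handed in: Each red cartridge is at rest and released in a tray compartment of its own, one in each, standing or lying wholly inside it (grip centre under 45 mm and foot under 22 mm above the table, both between the compartment's walls); both blue cartridges still clipped, within 6 mm of where they were (((y of red_a_grip in the frame of tray between 0.008 and 0.092 m and y of red_a_foot in the frame of tray between 0.008 and 0.092 m and x of red_a_grip in the frame of tray between -0.058 and 0.058 m and x of red_a_foot in the frame of tray between -0.058 and 0.058 m and z of each of red_a_grip, red_b_grip in the frame of tray below 0.045 m and z of each of red_a_foot, red_b_foot in the frame of tray below 0.022 m and linear speed of each of red_a, red_b below 0.03 m/s and contact force between the fingers and red_a below 0.05 N and y of red_b_grip in the frame of tray between -0.092 and -0.008 m and y of red_b_foot in the frame of tray between -0.092 and -0.008 m and x of red_b_grip in the frame of tray between -0.058 and 0.058 m and x of red_b_foot in the frame of tray between -0.058 and 0.058 m and contact force between the fingers and red_b below 0.05 N) or (y of red_a_grip in the frame of tray between -0.092 and -0.008 m and y of red_a_foot in the frame of tray between -0.092 and -0.008 m and x of red_a_grip in the frame of tray between -0.058 and 0.058 m and x of red_a_foot in the frame of tray between -0.058 and 0.058 m and z of each of red_a_grip, red_b_grip in the frame of tray below 0.045 m and z of each of red_a_foot, red_b_foot in the frame of tray below 0.022 m and linear speed of each of red_a, red_b below 0.03 m/s and contact force between the fingers and red_a below 0.05 N and y of red_b_grip in the frame of tray between 0.008 and 0.092 m and y of red_b_foot in the frame of tray between 0.008 and 0.092 m and x of red_b_grip in the frame of tray between -0.058 and 0.058 m and x of red_b_foot in the frame of tray between -0.058 and 0.058 m and contact force between the fingers and red_b below 0.05 N)) and distance of each of blue_a_foot, blue_b_foot from where it was at the start of the episode below 0.006 m); the robot touches nothing.
It fails at once if a blue cartridge is pulled from its clip or shifted by over 10 mm (distance of any of blue_a_foot, blue_b_foot from where it was at the start of the episode above 0.01 m).
It fails at once if a red cartridge is let go and falls or flies free at over 0.8 m/s (a drop of over 30 mm) ((linear speed of red_a above 0.8 m/s and contact force between the fingers and red_a below 0.05 N) or (linear speed of red_b above 0.8 m/s and contact force between the fingers and red_b below 0.05 N)).
It fails at once if a bystander is moved by over 30 mm (distance of any of spacer, spacer2, marker, driver, notes, oil, mug from where it was at the start of the episode above 0.03 m).
It also fails if it takes over 67 s, if anything falls off the work surface, if the arm or the gripper's body presses on something with over 40 N, if the wrist force passes 120 N, or if a joint passes its speed limit or range.

## Robot

A 6-joint arm with a two-finger parallel gripper is mounted at the origin on the work surface. World frame = base frame: x ahead of the robot, y to its left, z up, the work surface at z = 0. Lengths are in m, angles in degrees, forces in N, time in s.
With the tool pointing down it reaches from about 0.35 to 0.875 m from the base axis. Payload 4.2 kg.
Tool frame: the origin (TCP) lies at the very end of the fingers, on their centre line; the grasp point (between the pads) lies 19 mm behind it; z points along the fingers, y is the direction in which the jaws open and shut (so a half turn about z gives the same grasp; the last joint's range is limited). The gripper opens to 87 mm and grips with 3 to 60 N. Pads are 19 mm wide; open, the fingers measure 117 mm over their backs; the gripper's body (75 mm by 190 mm) begins 51 mm behind the grasp point.
Start: joints at [88.499, 22.042, 0.453, 0, -68.411, -14.817], TCP at [0.176, 0.6, 0.223] pointing down, gripper open.
Joint ranges: [-179.83, 179.83], [-69.29, 118.12], [-61.27, 80.66], [-181.25, 117.63], [-171.15, -9.14], [-177.46, 177.46]. Speed limits (degrees/s): [159.86, 159.86, 180, 180, 180, 180].

## Interface

Orientations are given as a 3x3 rotation matrix whose columns are the frame's x, y, z axes.
In Python, from station import r, imaging gives the robot as it stands. The module is installed in compiled form; this text tells all that it offers.
- The arm moves only by the tool move_arm, never from a script. Its argument "motion" is one flat list of numbers, 7 for each row, row after row: the shift along the tool's x, y, z in units of 40 mm (1.0 is 40 mm), then the turn, a rotation vector about the tool's x, y, z in units of 5 degrees (1.0 is 5 degrees), then the gripper's target within -1 to 1 (shut at 1, half-way at 0, fully open at -1). In form: [dx, dy, dz, wx, wy, wz, gripper, dx, dy, dz, wx, wy, wz, gripper, ...]. A call has 1 to 20 rows; each row is the pose to reach, as a shift and turn from the pose measured when the call began, along the tool's axes at that moment; what a row does not reach only later rows make up. A row lasts 1/12 s, in which the tool goes at most 41.7 mm and 7.16 degrees, less where a joint would pass 70% of its speed; a pose out of reach is approached as far as the arm can. A call with a gripper value outside its range is refused whole. The fingers move at their own pace and stop on an object; the grip force is fixed at half the most. Time passes only in rows, so rows that repeat a pose let the fingers close. It gives the time, the measured TCP pose, the force and the opening at its end, in the units of the state.
- r.sense(): the state, without advancing time (a new reading comes with each control period).
- imaging.capture(name): name is "side" or "top"; returns the picture (420x560x3 uint8, blue, green, red); there is no depth.
- imaging.camera_params(name): a dict with "intrinsics" (3x3 intrinsics, pixels), "world_from_camera" (4x4, takes a point from camera to world coordinates). Camera axes: x right, y down, z forward; pixel columns grow to the right and rows downward; lengths in m; the calibration is good to about 2 mm. A picture is of the moment at which its call begins. camera_params takes no time and is no camera call.
- r.finish_job(): hands the job in, once; it reports no verdict.
The state is a dict: "time_s": time; "joints": joint angles; "joint_velocities": joint speeds; "effort": joint torques, N m; "tcp_pos": TCP position; "ee_rot": TCP orientation; "wrist_force": force on the tool from outside, world axes, zero at the start; "moment": the same for the moment, N m; "gripper_width": opening from 0.0 (shut) to 1.0 (fully open).
Only numpy, scipy, OpenCV 4.12 (cv2) and the standard library are available. Lean on these libraries where they do the work, as an engineer would, in place of code of your own. Each camera call takes 0.05 s, during which the arm holds its last target.

## Working session

There is one attempt and no reset: what is moved stays moved. The work goes in short steps, Python scripts to look and compute and a tool call to move; the robot and the scene stay as the last step left them, time stands still between calls to the robot, and variables do not carry over. Pictures are saved under pics/ and viewed, and the job is handed in when it is done.

Besides the shell and the picture viewer there is one more tool, called after "Emit:" as name(argument=value, ...) on one line, values as JSON. move_arm: Moves the arm, as the interface text tells. Its arguments: {"type":"object","properties":{"motion":{"type":"array","items":{"type":"number"}}},"required":["motion"]}

```bash
mkdir -p pics; python3 - <<'E'
from station import r, imaging
import cv2, numpy as np
np.set_printoptions(precision=4,suppress=True)
for n in ("side","top"):
    im=imaging.capture(n); cv2.imwrite(f"pics/{n}0.png",im)
    p=imaging.camera_params(n); print(n,p["intrinsics"],p["world_from_camera"])
s=r.sense(); print(s)
E
```

```text
side [[530.0507   0.     276.8212]
 [  0.     530.0507 214.9305]
 [  0.       0.       1.    ]] [[-0.985  -0.0941  0.1447  0.4069]
 [-0.1726  0.5462 -0.8197  1.0762]
 [-0.0019 -0.8324 -0.5542  0.7727]
 [ 0.      0.      0.      1.    ]]
top [[406.6216   0.     276.8052]
 [  0.     406.6216 209.8312]
 [  0.       0.       1.    ]] [[-0.0062 -0.9842  0.1771  0.4015]
 [-1.      0.0055 -0.0048  0.0691]
 [ 0.0037 -0.1771 -0.9842  1.1279]
 [ 0.      0.      0.      1.    ]]
{'time_s': 0.1, 'joints': array([ 88.4991,  22.0862,   0.3888,  -0.024 , -68.4116, -14.8158]), 'joint_velocities': array([-0.0713, -0.1344,  0.1995,  0.181 ,  0.0152, -0.0934]), 'effort': array([ -0.0006, -39.1692,  18.7934,   4.2319,   0.0134,  -0.0001]), 'tcp_pos': array([0.1754, 0.5993, 0.2216]), 'ee_rot': array([[ 0.9597, -0.2811, -0.0004],
       [-0.2811, -0.9597, -0.0019],
       [ 0.0001,  0.0019, -1.    ]]), 'wrist_force': array([-0.5945, -0.2027, -0.5512]), 'moment': array([0.0343, 0.0003, 0.0456]), 'gripper_width': 0.9964776606379241}
```

View pics/side0.png

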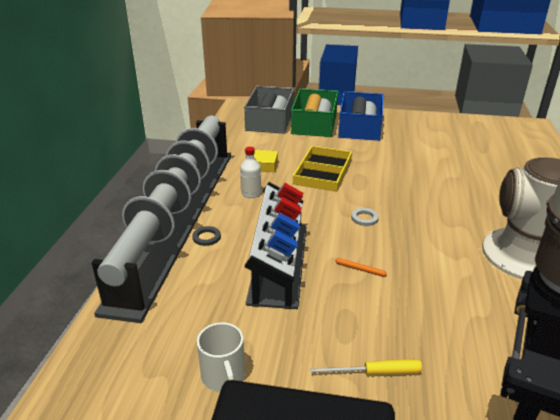

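View pics/top0.png

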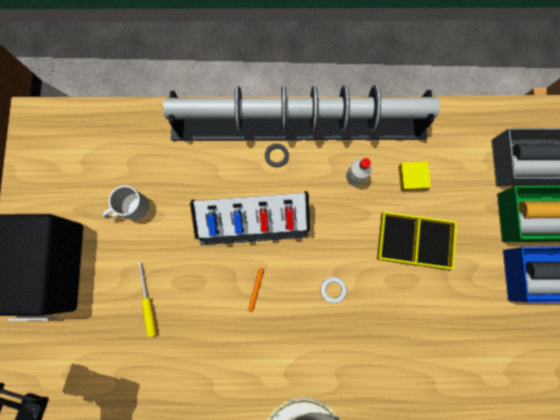

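```bash
cat > h.py <<'E'
from station import r, imaging
import cv2, numpy as np
np.set_printoptions(precision=4,suppress=True)
def cam(n):
    p=imaging.camera_params(n); return np.array(p["intrinsics"]),np.array(p["world_from_camera"])
def ray(n,uv):
    K,T=cam(n); d=T[:3,:3]@np.linalg.inv(K)@np.array([uv[0],uv[1],1.]); return T[:3,3],d/np.linalg.norm(d)
def onz(n,uv,z):
    o,d=ray(n,uv); return o+d*(z-o[2])/d[2]
def tri(a,b):
    o1,d1=ray("side",a);o2,d2=ray("top",b)
    t=np.linalg.lstsq(np.c_[d1,-d2],o2-o1,rcond=None)[0]
    p,q=o1+t[0]*d1,o2+t[1]*d2; return (p+q)/2,np.linalg.norm(p-q)
def proj(n,P):
    K,T=cam(n); c=T[:3,:3].T@(np.asarray(P)-T[:3,3]); u=K@c; return u[:2]/u[2]
def blobs(im,lo,hi,amin=20):
    h=cv2.cvtColor(im,cv2.COLOR_BGR2HSV); m=cv2.inRange(h,lo,hi)
    n,l,s,c=cv2.connectedComponentsWithStats(m)
    return m,[(s[i],c[i]) for i in range(1,n) if s[i][4]>=amin]
E
python3 - <<'E'
from h import *
s=cv2.imread("pics/side0.png");t=cv2.imread("pics/top0.png")
for n,im in(("side",s),("top",t)):
    for nm,lo,hi in(("red",(0,150,60),(6,255,255)),("blue",(108,150,60),(125,255,255)),("yel",(24,180,100),(33,255,255))):
        for st,c in blobs(im,lo,hi)[1]: print(n,nm,st,c)
a=cv2.resize(s[170:310,220:340],None,fx=5,fy=5,interpolation=cv2.INTER_CUBIC)[:600,:]
b=cv2.resize(t[180:260,180:320],None,fx=5,fy=5,interpolation=cv2.INTER_CUBIC)
cv2.imwrite("pics/sc.png",cv2.resize(s[170:310,220:340],None,fx=4,fy=4,interpolation=cv2.INTER_CUBIC));cv2.imwrite("pics/tc.png",b)
c=np.hstack([cv2.resize(t[200:280,365:465],(500,400)),])
cv2.imwrite("pics/trayc.png",c)
E
```

```text
side red [246 147   8   8  58] [249.3793 150.431 ]
side red [275 183  28  36 600] [289.155  200.8983]
side blue [ 401    0   48   29 1274] [424.1766  13.5392]
side blue [ 477    0   73   33 2105] [512.9363  15.4428]
side blue [ 320   45   63   95 3059] [349.0075  92.6247]
side blue [268 213  32  43 781] [283.9232 234.3534]
side yel [293 146  59  39 483] [324.0807 165.8261]
side yel [254 150  23  19 268] [266.0821 156.9701]
side yel [365 360  57  11 528] [393.661  365.0265]
top red [361 158   9  10  75] [364.96 162.88]
top red [260 209   8  23 134] [263.3284 220.0896]
top red [286 208   8  22 136] [289.2059 218.3456]
top blue [234 211   9  23 154] [237.7273 222.539 ]
top blue [207 213  10  23 165] [211.5939 224.0848]
top blue [ 504  247   56   55 1793] [527.6609 271.5611]
top yel [400 161  31  29 772] [415.2189 175.1256]
top yel [378 212  79  58 995] [417.6231 240.6191]
top yel [142 298  14  39 343] [148.1953 317.6035]
```

View pics/sc.png

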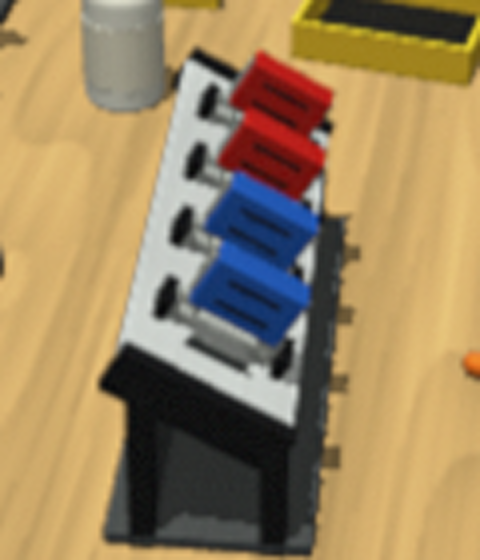

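View pics/tc.png

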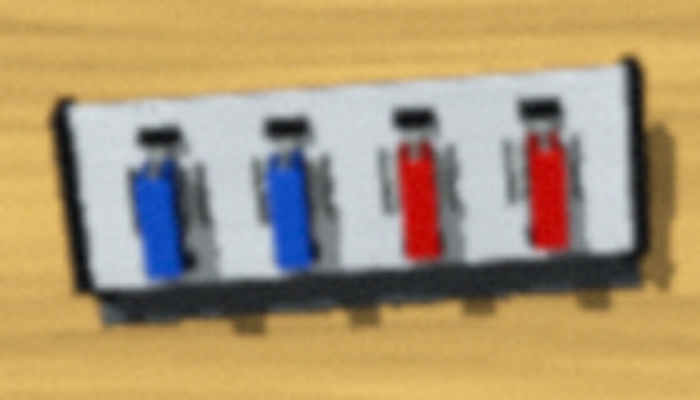

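View pics/trayc.png

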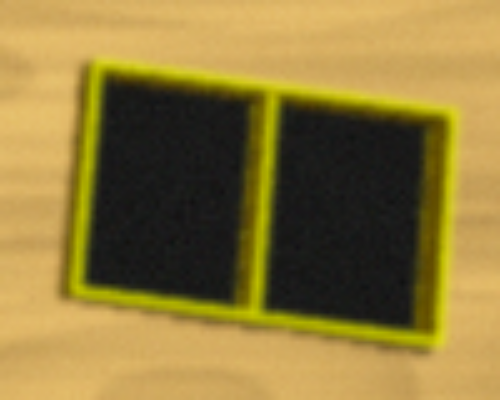

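```bash
python3 - <<'E'
from h import *
s=cv2.imread("pics/side0.png");t=cv2.imread("pics/top0.png")
F=8
def up(im,x0,y0,x1,y1): return cv2.resize(im[y0:y1,x0:x1],None,fx=F,fy=F,interpolation=cv2.INTER_CUBIC)
def topix(p,x0,y0): return (np.array(p)+.5)/F-.5+[x0,y0]
c=up(t,190,195,310,255)
for nm,lo,hi in(("blue",(108,140,60),(125,255,255)),("red",(0,140,60),(8,255,255))):
    m,_=blobs(c,lo,hi)
    for ct in cv2.findContours(m,cv2.RETR_EXTERNAL,cv2.CHAIN_APPROX_NONE)[0]:
        if cv2.contourArea(ct)<2000: continue
        rc=cv2.minAreaRect(ct); P=ct[:,0]; 
        bx=cv2.boxPoints(rc); bx=bx[np.argsort(bx[:,1])]
        lowmid=topix(bx[2:].mean(0),190,195); upm=topix(bx[:2].mean(0),190,195)
        zt=0.1+0.05*np.cos(np.pi/6)
        print(nm,"low",lowmid,"up",upm,"wid",min(rc[1])/F*2.45,"| lowtop edge",onz("top",lowmid,zt-.013))
# face white corners
h=cv2.cvtColor(c,cv2.COLOR_BGR2HSV); m=cv2.inRange(h,(80,0,130),(130,60,255)); 
m=cv2.morphologyEx(m,cv2.MORPH_CLOSE,np.ones((9,9)))
ct=max(cv2.findContours(m,cv2.RETR_EXTERNAL,cv2.CHAIN_APPROX_NONE)[0],key=cv2.contourArea)
hull=cv2.convexHull(ct); q=cv2.approxPolyDP(hull,25,True)[:,0]
for p in q:
    u=topix(p,190,195); z=.125 if u[1]<215 else .075
    print("face",u,onz("top",u,z))
# tray
c=up(t,365,200,470,280); m,_=blobs(c,(24,150,80),(34,255,255))
ct=max(cv2.findContours(m,cv2.RETR_EXTERNAL,cv2.CHAIN_APPROX_NONE)[0],key=cv2.contourArea)
rc=cv2.minAreaRect(ct); b=cv2.boxPoints(rc)
W=np.array([onz("top",topix(p,365,200),.03) for p in b]); print("tray",W,"ctr",W.mean(0),"sides",np.linalg.norm(W[1]-W[0]),np.linalg.norm(W[2]-W[1]))
for k in range(4): print(np.degrees(np.arctan2(*(W[(k+1)%4]-W[k])[[1,0]])))
E
```

```text
blue low [213.1632 235.4374] up [209.9592 212.3685] wid 21.3516405582428 | lowtop edge [0.5179 0.2214 0.1303]
blue low [238.9199 233.6255] up [236.0545 210.4982] wid 20.08603448867798 | lowtop edge [0.522  0.158  0.1303]
red low [264.4591 231.4461] up [262.5642 208.7082] wid 17.29422175884247 | lowtop edge [0.527  0.0951 0.1303]
red low [289.5978 229.4794] up [288.7324 206.979 ] wid 18.126022338867188 | lowtop edge [0.5316 0.0329 0.1303]
face [304.5625 194.5625] [ 0.6208 -0.0061  0.125 ]
face [304.6875 229.5625] [ 0.5383 -0.0084  0.075 ]
face [198.4375 235.8125] [0.5236 0.2681 0.075 ]
face [193.6875 200.9375] [0.6059 0.273  0.125 ]
tray [[ 0.4622 -0.2001  0.03  ]
 [ 0.5969 -0.2255  0.03  ]
 [ 0.5657 -0.4385  0.03  ]
 [ 0.4322 -0.4086  0.03  ]] ctr [ 0.5142 -0.3182  0.03  ] sides 0.13704754918293904 0.21522287864858722
-10.669974591032698
-98.34822701242314
167.40288091456895
81.79918730015639
```

```bash
python3 - <<'E'
from h import *
s=cv2.imread("pics/side0.png");t=cv2.imread("pics/top0.png")
F=8
def up(im,x0,y0,x1,y1): return cv2.resize(im[y0:y1,x0:x1],None,fx=F,fy=F,interpolation=cv2.INTER_CUBIC)
def topix(p,x0,y0): return (np.array(p)+.5)/F-.5+[x0,y0]
# tray black compartments
c=up(t,365,200,470,280); g=c.max(2); m=(g<75).astype(np.uint8)*255
for ct in cv2.findContours(m,cv2.RETR_EXTERNAL,cv2.CHAIN_APPROX_NONE)[0]:
    if cv2.contourArea(ct)<5000: continue
    rc=cv2.minAreaRect(ct); b=cv2.boxPoints(rc)
    W=np.array([onz("top",topix(p,365,200),.004) for p in b]); print("bay ctr",W.mean(0),"sides",np.linalg.norm(W[1]-W[0]),np.linalg.norm(W[2]-W[1]),"ang",[round(np.degrees(np.arctan2(*(W[(k+1)%4]-W[k])[[1,0]])),1) for k in range(2)])
m,_=blobs(c,(24,150,80),(34,255,255))
ct=max(cv2.findContours(m,cv2.RETR_EXTERNAL,cv2.CHAIN_APPROX_NONE)[0],key=cv2.contourArea)
q=cv2.approxPolyDP(cv2.convexHull(ct),20,True)[:,0]
for p in q: print("rim",topix(p,365,200),onz("top",topix(p,365,200),.03))
# side grips corners
c=up(s,255,175,320,265)
for nm,lo,hi in(("blue",(108,140,50),(125,255,255)),("red",(0,140,50),(8,255,255))):
    m,_=blobs(c,lo,hi)
    ct=max(cv2.findContours(m,cv2.RETR_EXTERNAL,cv2.CHAIN_APPROX_NONE)[0],key=cv2.contourArea)
    q=cv2.approxPolyDP(ct,14,True)[:,0]; print(nm,[topix(p,255,175).round(1) for p in q])
# predicted grip corners in side, from top low edge
th=np.radians(3.6);X=np.array([np.cos(th),np.sin(th),0]);Y=np.array([-np.sin(th),np.cos(th),0]);Z=np.array([0,0,1.])
n=-X*.5+Z*np.sqrt(.75); sl=X*np.sqrt(.75)+Z*.5
for nm,u in(("blueL",(213.16,235.44)),("redfront",(264.46,231.45)),("redR",(289.6,229.48))):
    e=onz("top",u,.1303); cen=e+sl*.026-n*.017
    print(nm,"cen",cen,"face dist check foot",cen-n*.033)
    for a,b,d in((-1,1,1),(-1,-1,1),(1,1,1),(1,-1,1),(1,1,-1),(-1,1,-1)):
        print((a,b,d),proj("side",cen+sl*.026*a+Y*.009*b+n*.017*d).round(1),proj("top",cen+sl*.026*a+Y*.009*b+n*.017*d).round(1))
E
```

```text
bay ctr [ 0.5098 -0.3719  0.004 ] sides 0.12081677508471839 0.08453816279277046 ang [np.float64(-8.6), np.float64(-95.1)]
bay ctr [ 0.524  -0.2747  0.004 ] sides 0.11988800902751444 0.08618310868118882 ang [np.float64(-8.5), np.float64(-96.0)]
rim [383.0625 211.1875] [ 0.5937 -0.2279  0.03  ]
rim [456.3125 220.9375] [ 0.5656 -0.427   0.03  ]
rim [453.3125 269.0625] [ 0.4354 -0.4079  0.03  ]
rim [378.3125 258.8125] [ 0.4639 -0.2082  0.03  ]
blue [array([278.9, 212.9]), array([271.3, 225.4]), array([275.4, 230.2]), array([267.4, 244.6]), array([288.2, 255.7]), array([296.6, 245.7]), array([297.2, 241.6]), array([291.2, 236.7]), array([299.8, 223.9])]
red [array([284.4, 182.3]), array([277.4, 194.2]), array([280.8, 198.7]), array([274.3, 210.2]), array([281.1, 210.9]), array([294.6, 218.9]), array([300.6, 210.7]), array([300.8, 207.3]), array([296.7, 203.1]), array([302.7, 193.1])]
blueL cen [0.5488 0.2234 0.1286] face dist check foot [0.5653 0.2244 0.1   ]
(-1, 1, 1) [296. 246.] [209.5 235.7]
(-1, -1, 1) [296.7 240.7] [216.8 235.2]
(1, 1, 1) [273.7 234.1] [207.1 216. ]
(1, -1, 1) [274.7 228.9] [214.5 215.5]
(1, 1, -1) [265.4 245.3] [208.7 211.2]
(-1, 1, -1) [287.4 257. ] [211.1 230.4]
redfront cen [0.558  0.097  0.1286] face dist check foot [0.5745 0.098  0.1   ]
(-1, 1, 1) [300.1 211.5] [260.8 231.7]
(-1, -1, 1) [300.7 207.1] [268.1 231.2]
(1, 1, 1) [279.8 200.4] [259.3 212. ]
(1, -1, 1) [280.6 196.1] [266.7 211.5]
(1, 1, -1) [272.2 211.2] [259.3 207.3]
(-1, 1, -1) [292.2 222.1] [260.8 226.5]
redR cen [0.5625 0.0349 0.1286] face dist check foot [0.579  0.0359 0.1   ]
(-1, 1, 1) [301.8 196.8] [286.  229.7]
(-1, -1, 1) [302.3 192.7] [293.2 229.2]
(1, 1, 1) [282.4 186. ] [284.9 210. ]
(1, -1, 1) [283.2 182. ] [292.3 209.5]
(1, 1, -1) [275.1 196.5] [284.1 205.4]
(-1, 1, -1) [294.2 207.1] [285.2 224.6]
```

```bash
python3 - <<'E'
from h import *
s=cv2.imread("pics/side0.png")
cv2.imwrite("pics/sc8.png",cv2.resize(s[178:262,250:320],None,fx=7,fy=7,interpolation=cv2.INTER_CUBIC))
E
```

```text
(no output)
```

View pics/sc8.png

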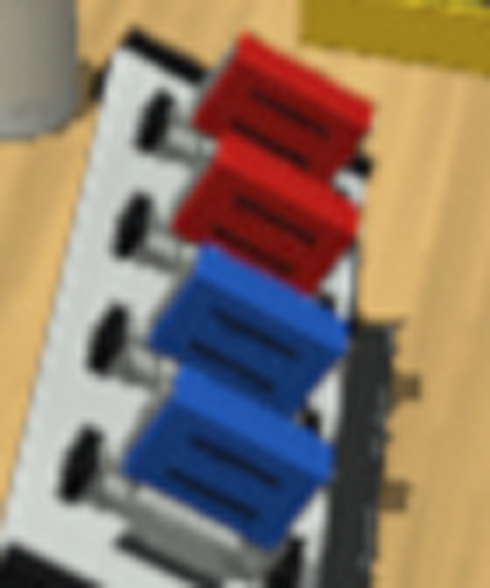

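```bash
cat >> h.py <<'E'
from scipy.spatial.transform import Rotation as Ro
def axes(yaw,tilt=30):
    th=np.radians(yaw);a=np.radians(tilt)
    X=np.array([np.cos(th),np.sin(th),0]);Y=np.array([-np.sin(th),np.cos(th),0]);Z=np.array([0,0,1.])
    n=-X*np.sin(a)+Z*np.cos(a); return X,Y,n
def Rtool(yaw,tilt=30):
    X,Y,n=axes(yaw,tilt); z=-n; y=-Y; return np.c_[np.cross(y,z),y,z]
def go(P,R):
    s=r.sense(); R0=s["ee_rot"]; d=R0.T@(np.asarray(P)-s["tcp_pos"])/.04
    w=np.degrees(Ro.from_matrix(R0.T@R).as_rotvec())/5
    print("t",round(s["time_s"],2),"tcp",s["tcp_pos"],"f",s["wrist_force"],"w",round(s["gripper_width"]*87,1)); print("move",d.round(3),w.round(3))
E
python3 - <<'E'
from h import *
print("oil",onz("top",(365,162.9),.14),"notes",onz("top",(415.2,175.1),.035))
X,Y,n=axes(3.6); c=np.array([.562,.0345,.1286])
P=c-n*.014+n*.08; print(P); go(P,Rtool(3.6))
P=c-n*.014+n*.16; print(P); go(P,Rtool(3.6))
E
```

```text
oil [ 0.6984 -0.159   0.14  ] notes [ 0.6941 -0.3212  0.035 ]
[0.5291 0.0324 0.1858]
t 0.1 tcp [0.1754 0.5993 0.2216] f [-0.5945 -0.2027 -0.5512] w 86.7
move [12.468 11.114  0.919] [ 1.065  5.941 -3.888]
[0.4891 0.0299 0.255 ]
t 0.1 tcp [0.1754 0.5993 0.2216] f [-0.5945 -0.2027 -0.5512] w 86.7
move [11.528 11.458 -0.813] [ 1.065  5.941 -3.888]
```

Emit:
move_arm(motion=[11.53,11.46,-0.81,1.07,5.94,-3.89,0,11.53,11.46,-0.81,1.07,5.94,-3.89,0,11.53,11.46,-0.81,1.07,5.94,-3.89,0,11.53,11.46,-0.81,1.07,5.94,-3.89,0,11.53,11.46,-0.81,1.07,5.94,-3.89,0,11.53,11.46,-0.81,1.07,5.94,-3.89,0,11.53,11.46,-0.81,1.07,5.94,-3.89,0,11.53,11.46,-0.81,1.07,5.94,-3.89,0,11.53,11.46,-0.81,1.07,5.94,-3.89,0,11.53,11.46,-0.81,1.07,5.94,-3.89,0,11.53,11.46,-0.81,1.07,5.94,-3.89,0,11.53,11.46,-0.81,1.07,5.94,-3.89,0,11.53,11.46,-0.81,1.07,5.94,-3.89,0,11.53,11.46,-0.81,1.07,5.94,-3.89,0,11.53,11.46,-0.81,1.07,5.94,-3.89,0,11.53,11.46,-0.81,1.07,5.94,-3.89,0,11.53,11.46,-0.81,1.07,5.94,-3.89,0,11.53,11.46,-0.81,1.07,5.94,-3.89,0,11.53,11.46,-0.81,1.07,5.94,-3.89,0,11.53,11.46,-0.81,1.07,5.94,-3.89,0])

```text
time_s: 1.77
tcp_pos: [0.4886, 0.0304, 0.2545]
ee_rot: [[0.865, 0.065, 0.498], [0.056, -0.998, 0.032], [0.499, 0.0, -0.866]]
wrist_force: [-0.6, -0.3, 0.6]
gripper_width: 0.501
```

```bash
python3 - <<'E'
from h import *
X,Y,n=axes(3.6); c=np.array([.562,.0345,.1286])
go(c-n*.014+n*.04,Rtool(3.6))
go(c-n*.014,Rtool(3.6))
s=imaging.capture("side");t=imaging.capture("top")
cv2.imwrite("pics/m1.png",np.hstack([cv2.resize(s[90:300,180:390],(400,400)),cv2.resize(t[130:270,200:340],(400,400))]))
E
```

```text
t 1.77 tcp [0.4886 0.0304 0.2545] f [-0.5724 -0.3289  0.6162] w 43.6
move [0.02  0.015 2.995] [-0.009  0.008  0.02 ]
t 1.77 tcp [0.4886 0.0304 0.2545] f [-0.5724 -0.3289  0.6162] w 43.6
move [0.02  0.016 3.995] [-0.009  0.008  0.02 ]
```

View pics/m1.png

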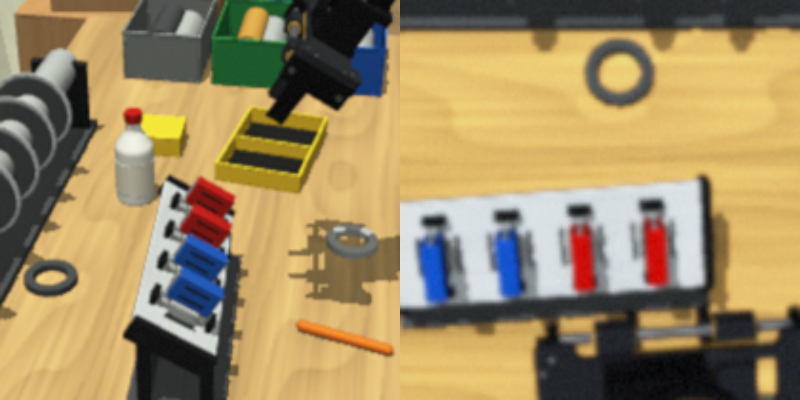

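Emit:
move_arm(motion=[0.02,0.02,0.8,0,0,0,0,0.02,0.02,1.6,0,0,0,0,0.02,0.02,2.4,0,0,0,0,0.02,0.02,2.8,0,0,0,0,0.02,0.02,2.8,0,0,0,0,0.02,0.02,2.8,0,0,0,0])

```text
time_s: 2.37
tcp_pos: [0.5465, 0.0339, 0.1719]
ee_rot: [[0.875, 0.067, 0.479], [0.058, -0.998, 0.035], [0.48, -0.003, -0.877]]
wrist_force: [-1.1, -0.5, -1.0]
gripper_width: 0.5
```

```bash
python3 - <<'E'
from h import *
X,Y,n=axes(3.6); c=np.array([.562,.0345,.1286])
go(c-n*.014,Rtool(3.6))
s=imaging.capture("side");t=imaging.capture("top")
st=r.sense(); P=st["tcp_pos"];R=st["ee_rot"]
for sg in(-1,1):
    for q,nm,im in ((P+R[:,1]*sg*.0218,"side",s),(P+R[:,1]*sg*.0218,"top",t)):
        cv2.circle(im,tuple(int(v*16) for v in proj(nm,q)),16,(0,255,0),-1,shift=4)
cv2.imwrite("pics/m2.png",np.hstack([cv2.resize(s[140:260,230:350],(400,400),interpolation=2),cv2.resize(t[170:270,230:330],(400,400),interpolation=2)]))
E
```

```text
t 2.37 tcp [0.5465 0.0339 0.1719] f [-1.0657 -0.5096 -0.9694] w 43.5
move [-0.172  0.015  1.485] [-0.052  0.261  0.033]
```

View pics/m2.png

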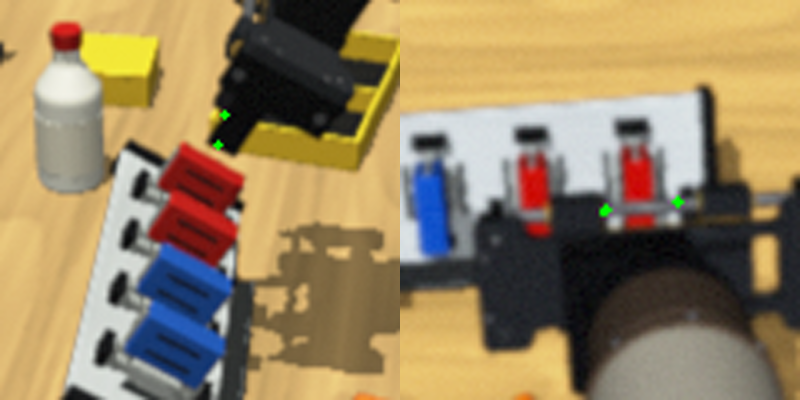

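Emit:
move_arm(motion=[-0.1,0.02,0.5,-0.05,0.26,0.03,0,-0.17,0.02,0.8,-0.05,0.26,0.03,0,-0.17,0.02,0.8,-0.05,0.26,0.03,0,-0.17,0.02,0.8,-0.05,0.26,0.03,0,-0.17,0.02,0.8,-0.05,0.26,0.03,0])

```text
time_s: 2.88
tcp_pos: [0.5588, 0.0326, 0.1646]
ee_rot: [[0.88, 0.067, 0.47], [0.056, -0.998, 0.037], [0.472, -0.006, -0.882]]
wrist_force: [-0.1, 0.8, -0.3]
gripper_width: 0.5
```

```bash
python3 - <<'E'
from h import *
X,Y,n=axes(3.6); c=np.array([.562,.0345,.1286])
go(c-n*.014,Rtool(3.6)); print(r.sense()["joint_velocities"],r.sense()["joints"])
E
```

```text
t 2.88 tcp [0.5588 0.0326 0.1646] f [-0.0737  0.81   -0.3303] w 43.5
move [-0.341 -0.034  1.184] [-0.081  0.369  0.008]
[-0.1855 -0.0468 -0.3133 -0.1448  0.0752  0.0635] [ 18.5122   7.0915 -49.0331  45.8133  -9.197   31.3998]
```

```bash
python3 - <<'E'
from h import *
X,Y,n=axes(3.6); c=np.array([.562,.0345,.1286])
R=Rtool(3.6,15)
G=c+n*.006
go(G+R[:,2]*.019+n*.06,R); print(n)
E
```

```text
t 2.88 tcp [0.5588 0.0326 0.1646] f [-0.0737  0.81   -0.3303] w 43.5
move [-0.514 -0.045 -0.353] [-0.079 -2.631  0.018]
[-0.499  -0.0314  0.866 ]
```

Emit:
move_arm(motion=[-0.51,-0.05,-0.35,-0.04,-1.3,0.02,0,-0.51,-0.05,-0.35,-0.08,-2.63,0.02,0,-0.51,-0.05,-0.35,-0.08,-2.63,0.02,0,-0.51,-0.05,-0.35,-0.08,-2.63,0.02,0,-0.51,-0.05,-0.35,-0.08,-2.63,0.02,0,-0.51,-0.05,-0.35,-0.08,-2.63,0.02,0,-0.51,-0.05,-0.35,-0.08,-2.63,0.02,0,-0.51,-0.05,-0.35,-0.08,-2.63,0.02,0])

```text
time_s: 3.55
tcp_pos: [0.5328, 0.0319, 0.1666]
ee_rot: [[0.964, 0.062, 0.257], [0.06, -0.998, 0.015], [0.258, 0.001, -0.966]]
wrist_force: [0.3, 0.4, 0.5]
gripper_width: 0.497
```

```bash
python3 - <<'E'
from h import *
X,Y,n=axes(3.6); c=np.array([.562,.0345,.1286])
R=Rtool(3.6,15)
G=c+n*.006
go(G+R[:,2]*.019+n*.06,R);go(G+R[:,2]*.019,R); print(r.sense()["joints"],r.sense()["joint_velocities"])
E
```

```text
t 3.55 tcp [0.5328 0.0319 0.1666] f [0.2819 0.3699 0.4884] w 43.2
move [ 0.035 -0.02  -0.012] [ 0.018  0.013 -0.003]
t 3.55 tcp [0.5328 0.0319 0.1666] f [0.2819 0.3699 0.4884] w 43.2
move [ 0.425 -0.022  1.436] [ 0.018  0.013 -0.003]
[ 23.7657   9.1705 -31.4048   8.8959 -35.7264  63.2014] [ 0.0175  0.0499  0.3855 -0.3578 -0.3037  0.4577]
```

Emit:
move_arm(motion=[0.1,-0.02,0.36,0,0,0,0,0.21,-0.02,0.72,0,0,0,0,0.32,-0.02,1.08,0,0,0,0,0.42,-0.02,1.43,0,0,0,0,0.42,-0.02,1.43,0,0,0,0,0.42,-0.02,1.43,0,0,0,0,0.42,-0.02,1.43,0,0,0,0])

```text
time_s: 4.13
tcp_pos: [0.5632, 0.0341, 0.116]
ee_rot: [[0.964, 0.062, 0.257], [0.06, -0.998, 0.014], [0.258, 0.002, -0.966]]
wrist_force: [-0.8, -0.3, 0.2]
gripper_width: 0.499
```

```bash
cat > chk.py <<'E'
from h import *
import sys
s=imaging.capture("side");t=imaging.capture("top")
a=[int(v) for v in sys.argv[2:]] or [240,130,100,220,150,100]
# side x0,y0,size ; top x0,y0,size
cv2.imwrite(sys.argv[1],np.hstack([cv2.resize(s[a[1]:a[1]+a[2],a[0]:a[0]+a[2]],(400,400),interpolation=2),cv2.resize(t[a[4]:a[4]+a[5],a[3]:a[3]+a[5]],(400,400),interpolation=2)]))
st=r.sense();print(st["time_s"],st["tcp_pos"],st["ee_rot"][:,2],st["wrist_force"],st["gripper_width"]*87,st["joints"])
E
python3 chk.py pics/m3.png 240 150 90 240 170 80
python3 - <<'E'
from h import *
X,Y,n=axes(3.6); c=np.array([.562,.0345,.1286])
R=Rtool(3.6,15)
G=c+n*.006
go(G+R[:,2]*.019,R)
E
```

```text
4.2333 [0.5636 0.0344 0.1166] [ 0.2587  0.015  -0.9658] [0.5879 0.7215 0.1033] 43.275163147386216 [ 22.4407  15.7273 -31.7517  10.1917 -28.6796  62.7793]
t 4.23 tcp [0.5636 0.0344 0.1166] f [0.5879 0.7215 0.1033] w 43.3
move [ 0.001 -0.004  0.03 ] [ 0.015 -0.004 -0.003]
```

View pics/m3.png

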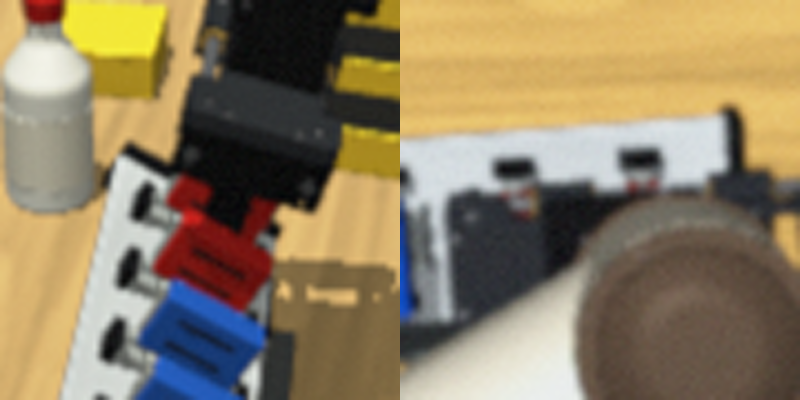

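The side view shows the near finger at about (225,205) in the crop, in the middle of the far red grip, with no contact force. I'm closing the gripper.

Emit:
move_arm(motion=[0,0,0,0,0,0,0.5,0,0,0,0,0,0,1,0,0,0,0,0,0,1,0,0,0,0,0,0,1,0,0,0,0,0,0,1,0,0,0,0,0,0,1])

```text
time_s: 4.73
tcp_pos: [0.5636, 0.0345, 0.1168]
ee_rot: [[0.964, 0.062, 0.259], [0.06, -0.998, 0.015], [0.259, 0.001, -0.966]]
wrist_force: [-1.3, 0.5, 1.4]
gripper_width: 0.203
```

```bash
python3 - <<'E'
from h import *
X,Y,n=axes(3.6)
s=r.sense(); go(s["tcp_pos"]+n*.08,s["ee_rot"]); print(s["wrist_force"]@Y)
E
```

```text
t 4.73 tcp [0.5636 0.0345 0.1168] f [-1.3264  0.4864  1.39  ] w 17.7
move [-0.517  0.003 -1.932] [0. 0. 0.]
0.5687668255587689
```

Emit:
move_arm(motion=[-0.01,0,-0.05,0,0,0,1,-0.03,0,-0.1,0,0,0,1,-0.04,0,-0.15,0,0,0,1,-0.05,0,-0.2,0,0,0,1,-0.07,0,-0.25,0,0,0,1,-0.08,0,-0.3,0,0,0,1,-0.09,0,-0.35,0,0,0,1,-0.11,0,-0.4,0,0,0,1,-0.13,0,-0.5,0,0,0,1,-0.16,0,-0.6,0,0,0,1,-0.2,0,-0.75,0,0,0,1,-0.25,0,-0.95,0,0,0,1,-0.32,0,-1.2,0,0,0,1,-0.4,0,-1.5,0,0,0,1,-0.52,0,-1.93,0,0,0,1,-0.52,0,-1.93,0,0,0,1,-0.52,0,-1.93,0,0,0,1])

```text
time_s: 6.15
tcp_pos: [0.5238, 0.0324, 0.1874]
ee_rot: [[0.963, 0.063, 0.262], [0.06, -0.998, 0.017], [0.262, -0.0, -0.965]]
wrist_force: [0.3, 0.5, -0.6]
gripper_width: 0.2
```

```bash
python3 chk.py pics/m4.png 220 90 150 220 150 120
```

```text
6.25 [0.5234 0.032  0.1856] [ 0.2585  0.0151 -0.9659] [ 0.9666  0.1692 -2.1543] 17.700181898751083 [ 24.3312   6.9275 -30.8816   8.578  -38.4519  63.1563]
```

View pics/m4.png

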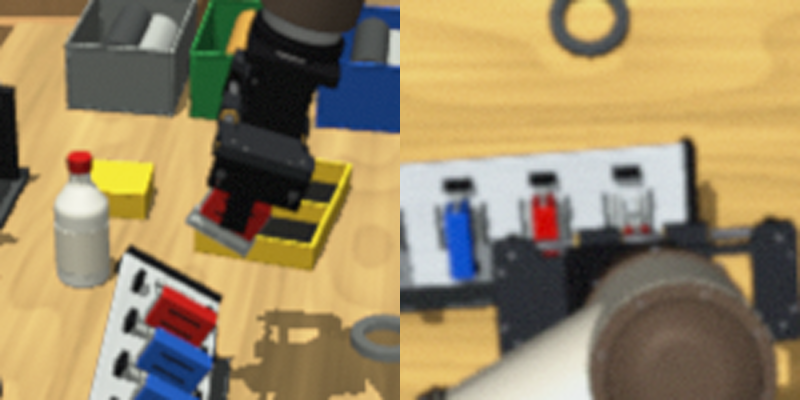

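```bash
python3 - <<'E'
from h import *
s=r.sense(); X,Y,n=axes(3.6); sl=np.cross(Y,n)
R=s["ee_rot"]; z=R[:,2]; G=s["tcp_pos"]-z*.019; c=G-n*.006
print("cart c",c)
for a in(-1,1): print("foot end px pred",proj("side",c-n*.027+sl*.03*a+Y*.006))
im=imaging.capture("side"); cv2.imwrite("pics/m5.png",cv2.resize(im[150:200,275:335],(720,600),interpolation=2))
yaw=-8.4; Rp=Rtool(yaw,-15)
bay=np.array([.5075,-.366,0])
go(bay+[0,0,.16]+np.array([0,0,.006])+Rp[:,2]*.019,Rp)
E
```

```text
cart c [0.5215 0.0319 0.1988]
foot end px pred [312.1455 185.3076]
foot end px pred [289.5436 172.5533]
t 6.3 tcp [0.5233 0.032  0.1852] f [ 0.6402  0.5112 -0.6557] w 17.6
move [-1.339  9.879  0.629] [ 0.016 -5.972  2.418]
```

View pics/m5.png

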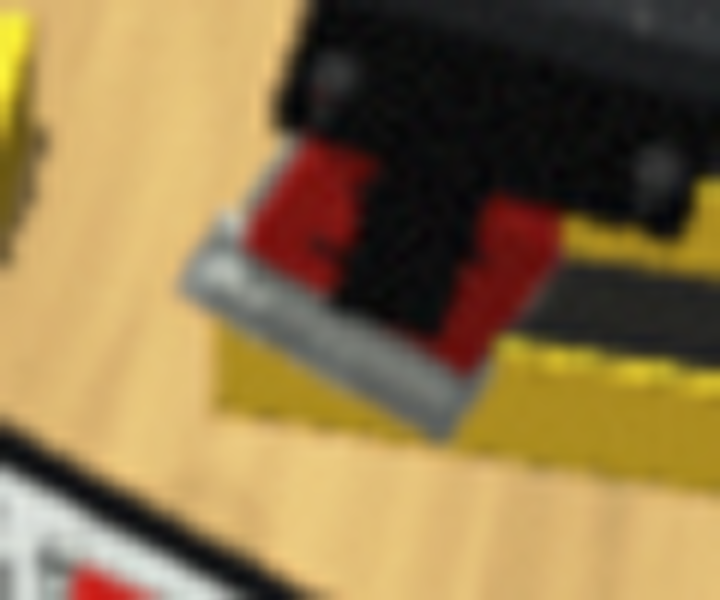

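Emit:
move_arm(motion=[-0.07,0.4,-0.2,0,-0.3,0.1,1,-0.2,1.1,-0.3,0,-0.7,0.3,1,-0.3,1.9,-0.3,0,-1.2,0.5,1,-0.4,2.7,-0.3,0,-1.7,0.7,1,-0.5,3.5,-0.2,0,-2.2,0.9,1,-0.6,4.3,-0.1,0,-2.7,1.1,1,-0.7,5.1,0,0,-3.2,1.3,1,-0.8,5.9,0.1,0,-3.7,1.5,1,-0.9,6.7,0.2,0,-4.2,1.7,1,-1,7.5,0.3,0,-4.7,1.9,1,-1.1,8.2,0.4,0.01,-5.1,2.1,1,-1.2,8.9,0.5,0.01,-5.5,2.3,1,-1.3,9.5,0.6,0.02,-5.8,2.4,1,-1.34,9.88,0.63,0.02,-5.97,2.42,1,-1.34,9.88,0.63,0.02,-5.97,2.42,1,-1.34,9.88,0.63,0.02,-5.97,2.42,1,-1.34,9.88,0.63,0.02,-5.97,2.42,1])

```text
time_s: 7.72
tcp_pos: [0.5025, -0.3649, 0.1467]
ee_rot: [[0.955, -0.146, -0.257], [-0.141, -0.989, 0.039], [-0.26, -0.001, -0.966]]
wrist_force: [0.0, 0.1, -0.8]
gripper_width: 0.207
```

```bash
python3 chk.py pics/m6.png 260 80 110 340 150 120; python3 - <<'E'
from h import *
Rp=Rtool(-8.4,-15)
bay=np.array([.5075,-.366,0])
go(bay+[0,0,.060]+np.array([0,0,.006])+Rp[:,2]*.019,Rp)
s=r.sense(); c=s["tcp_pos"]-s["ee_rot"][:,2]*.019-[0,0,.006]; print(c)
X,Y,n=axes(-8.4,0)
for a in(-1,1): print("foot end px pred",proj("side",c-n*.027+X*.03*a+Y*.006))
E
```

```text
7.8167 [ 0.5028 -0.3645  0.1478] [-0.2556  0.0379 -0.966 ] [-0.2569 -0.0483 -1.4121] 17.837592057452806 [-19.5799  32.0525   3.3183   2.9519 -75.9872 100.1557]
t 7.82 tcp [ 0.5028 -0.3645  0.1478] f [-0.2569 -0.0483 -1.4121] w 17.8
move [0.644 0.021 2.419] [-0.002 -0.005  0.012]
[ 0.5077 -0.3652  0.1601]
foot end px pred [337.9468 126.6993]
foot end px pred [317.8973 124.0557]
```

View pics/m6.png

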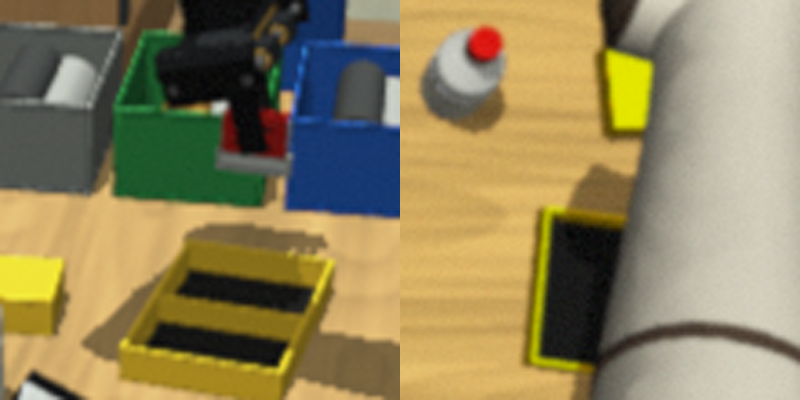

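Emit:
move_arm(motion=[0.1,0,0.36,0,0,0,1,0.23,0.01,0.86,0,0,0,1,0.37,0.01,1.38,0,0,0,1,0.5,0.02,1.88,0,0,0,1,0.6,0.02,2.25,0,0,0,1,0.64,0.02,2.42,0,0,0,1,0.64,0.02,2.42,0,0,0,1,0.64,0.02,2.42,0,0,0,1])

```text
time_s: 8.48
tcp_pos: [0.503, -0.365, 0.0484]
ee_rot: [[0.956, -0.144, -0.255], [-0.139, -0.99, 0.037], [-0.258, 0.0, -0.966]]
wrist_force: [-0.2, 1.2, -0.5]
gripper_width: 0.205
```

```bash
python3 chk.py pics/m7.png 280 120 90 360 190 100; python3 - <<'E'
from h import *
Rp=Rtool(-8.4,-15)
bay=np.array([.5085,-.366,0])
go(bay+[0,0,.037]+np.array([0,0,.006])+Rp[:,2]*.019,Rp)
E
```

```text
8.5833 [ 0.5035 -0.3654  0.0492] [-0.253   0.0364 -0.9668] [ 0.6215 -0.5104 -0.3748] 17.855838274720142 [-19.623   37.5166  -2.2914   3.215  -64.7545  99.5793]
t 8.58 tcp [ 0.5035 -0.3654  0.0492] f [ 0.6215 -0.5104 -0.3748] w 17.9
move [ 0.159 -0.004  0.594] [ 0.011 -0.038  0.018]
```

View pics/m7.png

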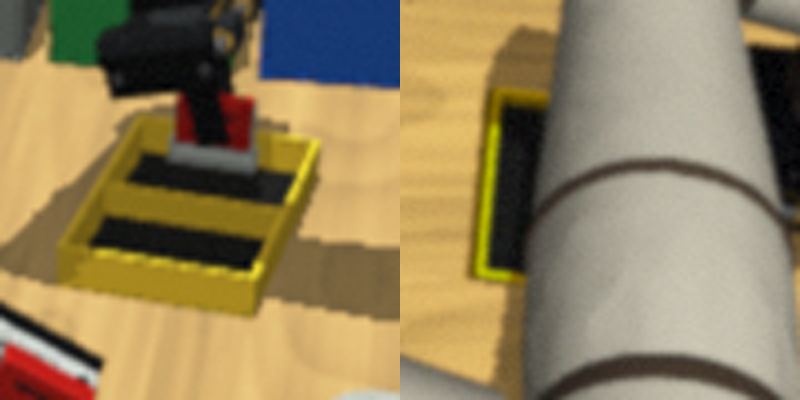

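Emit:
move_arm(motion=[0.03,0,0.12,0,0,0,1,0.06,0,0.24,0,0,0,1,0.1,0,0.36,0,0,0,1,0.12,0,0.45,0,0,0,1,0.13,0,0.5,0,0,0,1,0.13,0,0.5,0,0,0,1,0.13,0,0.5,0,0,0,1])

```text
time_s: 9.17
tcp_pos: [0.5034, -0.3655, 0.0283]
ee_rot: [[0.957, -0.144, -0.253], [-0.14, -0.99, 0.036], [-0.256, 0.001, -0.967]]
wrist_force: [0.4, -0.7, -0.6]
gripper_width: 0.203
```

Emit:
move_arm(motion=[0.01,0,0.04,0,0,0,1,0.02,0,0.08,0,0,0,1,0.02,0,0.08,0,0,0,1,0.02,0,0.08,0,0,0,1])

```text
time_s: 9.5
tcp_pos: [0.5036, -0.3656, 0.0256]
ee_rot: [[0.957, -0.144, -0.253], [-0.139, -0.99, 0.036], [-0.255, 0.001, -0.967]]
wrist_force: [0.4, 0.5, 2.3]
gripper_width: 0.205
```

Emit:
move_arm(motion=[0.01,0,0.03,0,0,0,1,0.01,0,0.04,0,0,0,1,0.01,0,0.04,0,0,0,1])

```text
time_s: 9.75
tcp_pos: [0.5036, -0.3656, 0.0255]
ee_rot: [[0.957, -0.144, -0.253], [-0.139, -0.99, 0.035], [-0.256, 0.001, -0.967]]
wrist_force: [-0.1, 2.0, 7.1]
gripper_width: 0.204
```

```bash
python3 chk.py pics/m8.png 300 140 50 360 190 100
```

```text
9.85 [ 0.5036 -0.3656  0.0255] [-0.2531  0.0353 -0.9668] [-0.4494  2.1229  7.8057] 17.24511956551371 [-19.61    39.0604  -3.3222   3.353  -62.1702  99.4013]
```

View pics/m8.png

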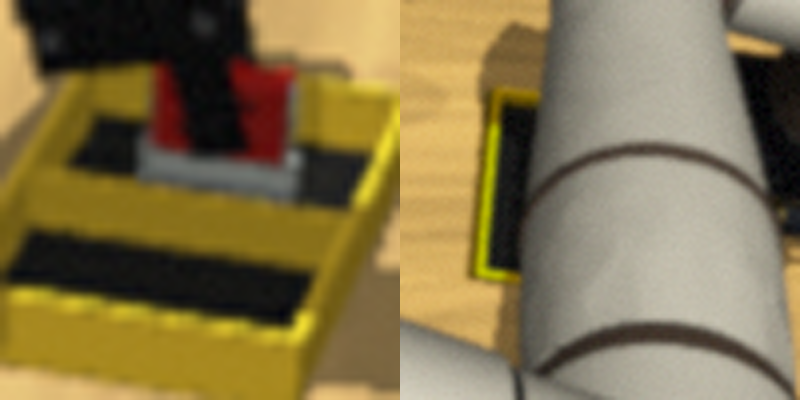

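Contact with the floor at 7.8 N, standing level. I'm releasing.

Emit:
move_arm(motion=[0,0,0,0,0,0,0.5,0,0,0,0,0,0,0.3,0,0,0,0,0,0,0.1,0,0,0,0,0,0,0.1,0,0,0,0,0,0,0.1,0,0,0,0,0,0,0.1])

```text
time_s: 10.35
tcp_pos: [0.5035, -0.3656, 0.0252]
ee_rot: [[0.957, -0.144, -0.253], [-0.139, -0.99, 0.035], [-0.256, 0.001, -0.967]]
wrist_force: [0.6, -0.5, 0.3]
gripper_width: 0.439
```

```bash
python3 chk.py pics/m9.png 300 140 50 360 190 100;  python3 - <<'E'
from h import *
s=r.sense(); go(s["tcp_pos"]+[0,0,.15],s["ee_rot"])
E
```

```text
10.45 [ 0.5036 -0.3656  0.0253] [-0.2534  0.0354 -0.9667] [ 0.8592 -0.4134  1.1991] 38.563373027735764 [-19.6126  39.0783  -3.3271   3.3522 -62.1657  99.4015]
t 10.45 tcp [ 0.5036 -0.3656  0.0253] f [ 0.8592 -0.4134  1.1991] w 38.6
move [-0.959  0.005 -3.625] [0. 0. 0.]
```

View pics/m9.png

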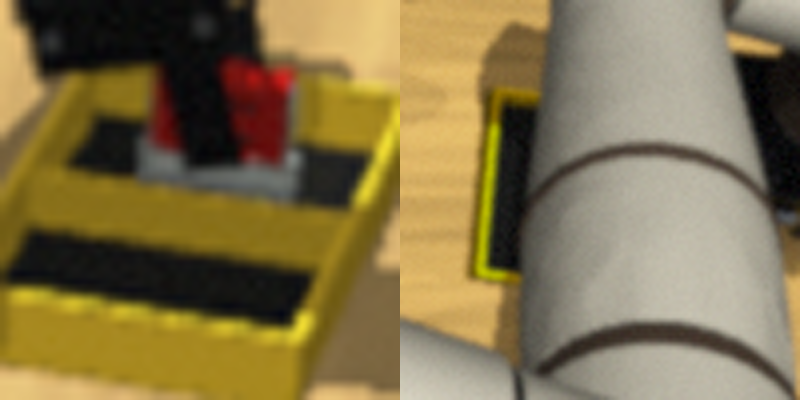

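Emit:
move_arm(motion=[-0.05,0,-0.2,0,0,0,0.1,-0.13,0,-0.5,0,0,0,0.1,-0.24,0,-0.9,0,0,0,0.1,-0.4,0,-1.5,0,0,0,0.1,-0.6,0,-2.25,0,0,0,0.1,-0.8,0,-3,0,0,0,0.1,-0.96,0.01,-3.62,0,0,0,0.1,-0.96,0.01,-3.62,0,0,0,0.1])

```text
time_s: 11.12
tcp_pos: [0.5064, -0.3678, 0.1835]
ee_rot: [[0.96, -0.142, -0.241], [-0.14, -0.99, 0.028], [-0.243, 0.007, -0.97]]
wrist_force: [0.8, -0.1, 2.4]
gripper_width: 0.452
```

```bash
python3 chk.py pics/m10.png 280 120 80 220 170 120;  python3 - <<'E'
from h import *
X,Y,n=axes(3.6); c=np.array([.558,.0975,.1286])
R=Rtool(3.6,15); G=c+n*.006
go(G+R[:,2]*.019+n*.08,R)
E
```

```text
11.2167 [ 0.5042 -0.366   0.1779] [-0.2487  0.0338 -0.968 ] [-0.3889  0.9192 -0.5051] 39.40435219273478 [-19.6264  30.6415   5.4291   3.0189 -79.0398 100.4074]
t 11.22 tcp [ 0.5042 -0.366   0.1779] f [-0.3889  0.9192 -0.5051] w 39.4
move [ -1.274 -11.465   0.126] [ 0.037  5.889 -2.398]
```

View pics/m10.png

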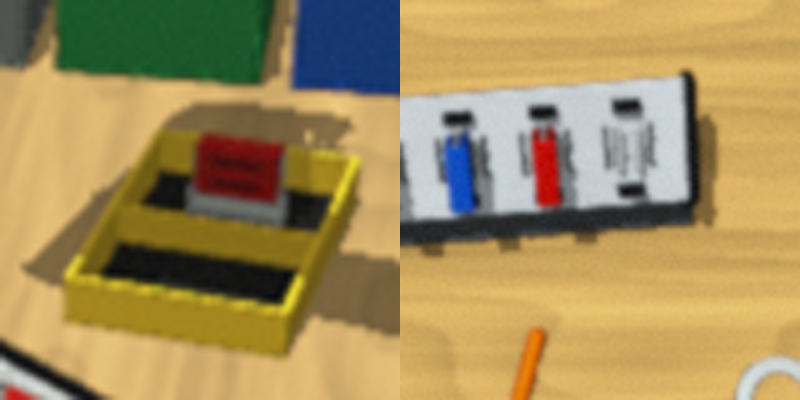

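Emit:
move_arm(motion=[-0.1,-0.9,-0.3,0,0.5,-0.2,0,-0.2,-1.8,-0.5,0,1,-0.4,0,-0.3,-2.7,-0.6,0,1.5,-0.6,0,-0.4,-3.6,-0.6,0,2,-0.8,0,-0.5,-4.5,-0.6,0,2.4,-1,0,-0.6,-5.4,-0.6,0,2.9,-1.2,0,-0.7,-6.3,-0.5,0,3.3,-1.4,0,-0.8,-7.2,-0.4,0,3.8,-1.6,0,-0.9,-8.1,-0.3,0,4.3,-1.8,0,-1,-9,-0.2,0,4.8,-2,0,-1.1,-9.9,-0.1,0.02,5.2,-2.1,0,-1.2,-10.8,0,0.03,5.6,-2.3,0,-1.27,-11.47,0.13,0.04,5.89,-2.4,0,-1.27,-11.47,0.13,0.04,5.89,-2.4,0,-1.27,-11.47,0.13,0.04,5.89,-2.4,0,-1.27,-11.47,0.13,0.04,5.89,-2.4,0])

```text
time_s: 12.55
tcp_pos: [0.5197, 0.095, 0.1841]
ee_rot: [[0.964, 0.063, 0.257], [0.061, -0.998, 0.016], [0.258, 0.0, -0.966]]
wrist_force: [-0.4, -0.8, 0.6]
gripper_width: 0.499
```

```bash
python3 chk.py pics/m11.png 230 120 110 220 160 100;  python3 - <<'E'
from h import *
X,Y,n=axes(3.6); c=np.array([.558,.0975,.1286])
R=Rtool(3.6,15); G=c+n*.006
go(G+R[:,2]*.019,R)
E
```

```text
12.65 [0.5203 0.0944 0.1846] [ 0.2582  0.0162 -0.966 ] [-0.1054  0.5301 -0.4548] 43.8733706654935 [ 31.827    7.5037 -31.3439  11.3601 -38.4289  53.5569]
t 12.65 tcp [0.5203 0.0944 0.1846] f [-0.1054  0.5301 -0.4548] w 43.9
move [ 0.512 -0.019  1.926] [ 0.001  0.002 -0.018]
```

View pics/m11.png

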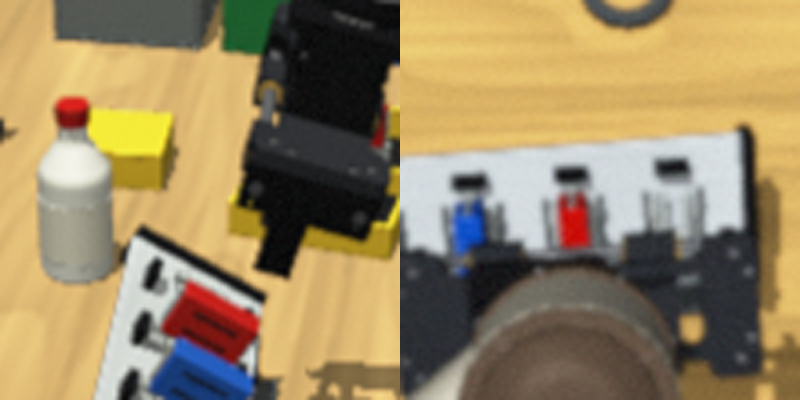

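Emit:
move_arm(motion=[0.1,-0.02,0.36,0,0,0,0,0.21,-0.02,0.8,0,0,0,0,0.32,-0.02,1.2,0,0,0,0,0.4,-0.02,1.5,0,0,0,0,0.47,-0.02,1.75,0,0,0,0,0.51,-0.02,1.92,0,0,0,0,0.51,-0.02,1.92,0,0,0,0,0.51,-0.02,1.92,0,0,0,0])

```text
time_s: 13.32
tcp_pos: [0.5599, 0.0971, 0.1156]
ee_rot: [[0.964, 0.06, 0.258], [0.058, -0.998, 0.016], [0.258, -0.0, -0.966]]
wrist_force: [-0.5, -0.0, 0.2]
gripper_width: 0.501
```

```bash
python3 chk.py pics/m12.png 240 150 90 220 170 80
python3 - <<'E'
from h import *
X,Y,n=axes(3.6); c=np.array([.558,.0975,.1286])
R=Rtool(3.6,15)
G=c+n*.006
go(G+R[:,2]*.019,R)
E
```

```text
13.4167 [0.56   0.0976 0.1164] [ 0.2592  0.0166 -0.9657] [-0.0189  0.3964  0.233 ] 43.233563922651726 [ 29.4008  16.0826 -32.4499  13.657  -28.5332  52.8219]
t 13.42 tcp [0.56   0.0976 0.1164] f [-0.0189  0.3964  0.233 ] w 43.2
move [-0.007  0.     0.022] [-0.003 -0.011 -0.021]
```

View pics/m12.png

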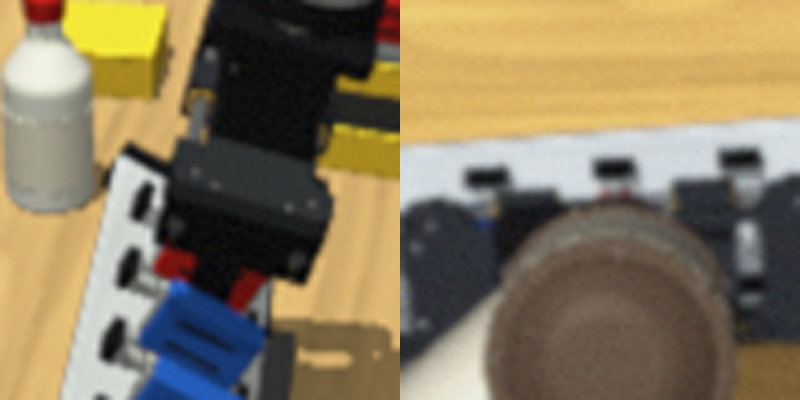

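The finger is at mid-grip on the second red cartridge, in front of the blue one and not touching it. I'm closing.

Emit:
move_arm(motion=[0,0,0,0,0,0,0.5,0,0,0,0,0,0,1,0,0,0,0,0,0,1,0,0,0,0,0,0,1,0,0,0,0,0,0,1,0,0,0,0,0,0,1])

```text
time_s: 13.92
tcp_pos: [0.5601, 0.0979, 0.1166]
ee_rot: [[0.964, 0.061, 0.26], [0.059, -0.998, 0.017], [0.26, -0.001, -0.966]]
wrist_force: [-1.2, 1.8, 1.2]
gripper_width: 0.202
```

```bash
python3 - <<'E'
from h import *
X,Y,n=axes(3.6)
s=r.sense(); go(s["tcp_pos"]+n*.08,s["ee_rot"]); print(s["wrist_force"]@Y)
E
```

```text
t 13.92 tcp [0.5601 0.0979 0.1166] f [-1.1742  1.7675  1.2311] w 17.6
move [-0.515 -0.001 -1.933] [0. 0. 0.]
1.8377465716156607
```

Emit:
move_arm(motion=[-0.01,0,-0.05,0,0,0,1,-0.03,0,-0.1,0,0,0,1,-0.04,0,-0.15,0,0,0,1,-0.05,0,-0.2,0,0,0,1,-0.07,0,-0.25,0,0,0,1,-0.08,0,-0.3,0,0,0,1,-0.09,0,-0.35,0,0,0,1,-0.11,0,-0.4,0,0,0,1,-0.13,0,-0.5,0,0,0,1,-0.16,0,-0.6,0,0,0,1,-0.2,0,-0.75,0,0,0,1,-0.25,0,-0.95,0,0,0,1,-0.32,0,-1.2,0,0,0,1,-0.4,0,-1.5,0,0,0,1,-0.52,0,-1.93,0,0,0,1,-0.52,0,-1.93,0,0,0,1,-0.52,0,-1.93,0,0,0,1])

```text
time_s: 15.33
tcp_pos: [0.5202, 0.0958, 0.1871]
ee_rot: [[0.963, 0.062, 0.262], [0.059, -0.998, 0.019], [0.263, -0.003, -0.965]]
wrist_force: [0.3, -0.1, -0.8]
gripper_width: 0.204
```

```bash
python3 chk.py pics/m13.png 260 140 90 200 170 100
python3 - <<'E'
from h import *
s=r.sense(); X,Y,n=axes(3.6); sl=np.cross(Y,n)
R=s["ee_rot"]; z=R[:,2]; G=s["tcp_pos"]-z*.019; c=G-n*.006
print("cart c",c)
for a in(-1,1): print("foot end px pred",(proj("side",c-n*.027+sl*.03*a+Y*.006)-[260,140])*400/90)
Rp=Rtool(-8.4,-15); bay=np.array([.5225,-.269,0])
go(bay+[0,0,.166]+Rp[:,2]*.019,Rp)
E
```

```text
15.4333 [0.5198 0.0953 0.1854] [ 0.2593  0.0171 -0.9656] [ 0.1537 -0.0176 -0.2245] 17.75289376992917 [ 31.9626   7.3802 -31.3845  11.3874 -38.4431  53.4101]
cart c [0.5178 0.0952 0.1985]
foot end px pred [223.8836 267.0297]
foot end px pred [118.7542 208.4294]
t 15.43 tcp [0.5198 0.0953 0.1854] f [ 0.1537 -0.0176 -0.2245] w 17.8
move [-0.832  9.071  0.742] [-0.015 -5.989  2.412]
```

View pics/m13.png

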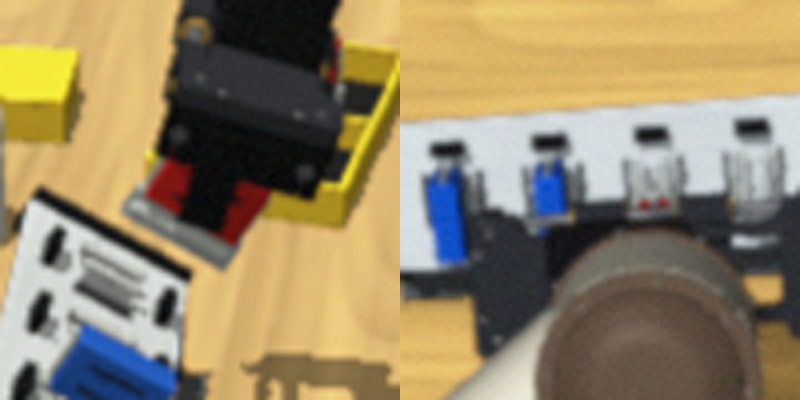

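Emit:
move_arm(motion=[-0.05,0.4,-0.2,0,-0.3,0.1,1,-0.1,1.1,-0.3,0,-0.8,0.3,1,-0.15,1.9,-0.3,0,-1.3,0.5,1,-0.2,2.7,-0.3,0,-1.8,0.7,1,-0.3,3.5,-0.2,0,-2.3,0.9,1,-0.4,4.3,-0.1,0,-2.9,1.1,1,-0.5,5.1,0,0,-3.4,1.3,1,-0.55,5.9,0.1,0,-3.9,1.5,1,-0.6,6.7,0.2,0,-4.5,1.8,1,-0.7,7.5,0.3,0,-5,2,1,-0.75,8.2,0.5,-0.01,-5.5,2.2,1,-0.8,8.7,0.6,-0.02,-5.8,2.3,1,-0.83,9.07,0.74,-0.02,-5.99,2.41,1,-0.83,9.07,0.74,-0.02,-5.99,2.41,1,-0.83,9.07,0.74,-0.02,-5.99,2.41,1,-0.83,9.07,0.74,-0.02,-5.99,2.41,1])

```text
time_s: 16.77
tcp_pos: [0.5175, -0.2679, 0.147]
ee_rot: [[0.955, -0.146, -0.257], [-0.141, -0.989, 0.038], [-0.26, 0.0, -0.966]]
wrist_force: [-0.1, -0.1, -0.1]
gripper_width: 0.202
```

```bash
python3 chk.py pics/m14.png 270 90 110 340 150 120; python3 - <<'E'
from h import *
Rp=Rtool(-8.4,-15)
bay=np.array([.5225,-.269,0])
go(bay+[0,0,.066]+Rp[:,2]*.019,Rp)
E
```

```text
16.8667 [ 0.5179 -0.2675  0.1481] [-0.2556  0.037  -0.9661] [ 0.1405  0.0039 -0.8302] 17.852008190315026 [-11.014   28.9196  -1.3646   0.7401 -74.6651  92.4   ]
t 16.87 tcp [ 0.5179 -0.2675  0.1481] f [ 0.1405  0.0039 -0.8302] w 17.9
move [0.646 0.02  2.426] [ 0.008 -0.007  0.014]
```

View pics/m14.png

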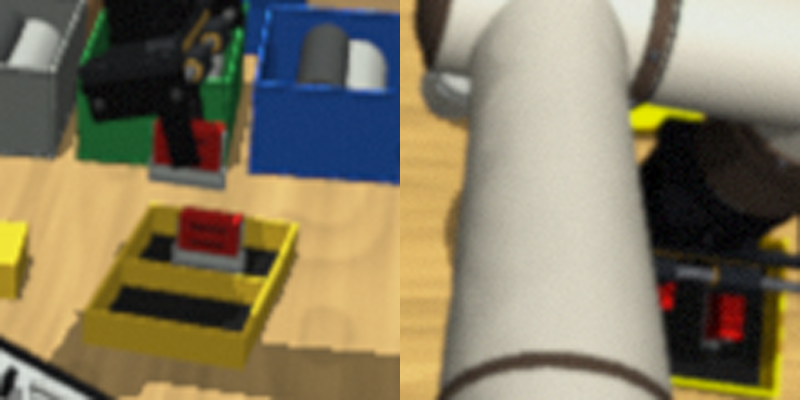

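```bash
python3 - <<'E'
from h import *
cv2.imwrite("pics/m15.png",imaging.capture("side")[0:300]);cv2.imwrite("pics/m15t.png",imaging.capture("top")[80:])
E
```

```text
(no output)
```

View pics/m15.png

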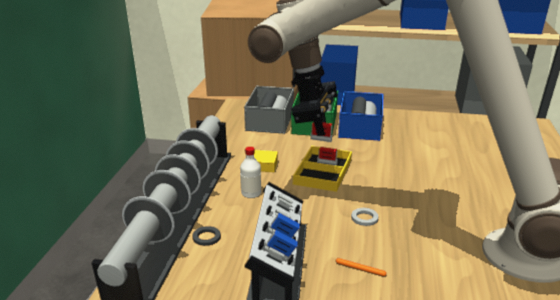

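View pics/m15t.png

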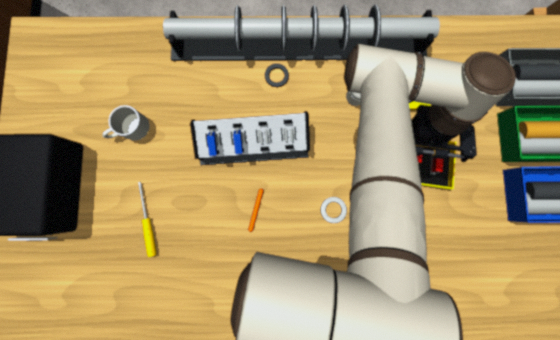

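```bash
python3 - <<'E'
from h import *
print(tri((263,43),(351,145)),tri((263,60),(351,145)))
E
```

```text
(array([ 0.6386, -0.0652,  0.446 ]), np.float64(0.0011299948754167914)) (array([ 0.6461, -0.0729,  0.408 ]), np.float64(0.012106836206289098))
```

Emit:
move_arm(motion=[0.1,0,0.36,0,0,0,1,0.23,0.01,0.86,0,0,0,1,0.37,0.01,1.38,0,0,0,1,0.5,0.02,1.88,0,0,0,1,0.6,0.02,2.25,0,0,0,1,0.65,0.02,2.42,0,0,0,1,0.65,0.02,2.42,0,0,0,1,0.65,0.02,2.42,0,0,0,1])

```text
time_s: 17.63
tcp_pos: [0.5185, -0.2682, 0.0489]
ee_rot: [[0.956, -0.144, -0.254], [-0.139, -0.99, 0.036], [-0.257, 0.001, -0.966]]
wrist_force: [0.6, 0.1, -0.1]
gripper_width: 0.204
```

```bash
python3 chk.py pics/m16.png 280 120 90 360 190 100; python3 - <<'E'
from h import *
Rp=Rtool(-8.4,-15)
bay=np.array([.5235,-.269,0])
go(bay+[0,0,.043]+Rp[:,2]*.019,Rp)
E
```

```text
17.7333 [ 0.519  -0.2684  0.0496] [-0.2524  0.0359 -0.967 ] [ 0.8088 -0.3497  0.3178] 17.927781230872473 [-11.0652  34.7811  -6.8814   0.8497 -63.0909  92.2994]
t 17.73 tcp [ 0.519  -0.2684  0.0496] f [ 0.8088 -0.3497  0.3178] w 17.9
move [ 0.149 -0.003  0.606] [ 0.016 -0.046  0.021]
```

View pics/m16.png

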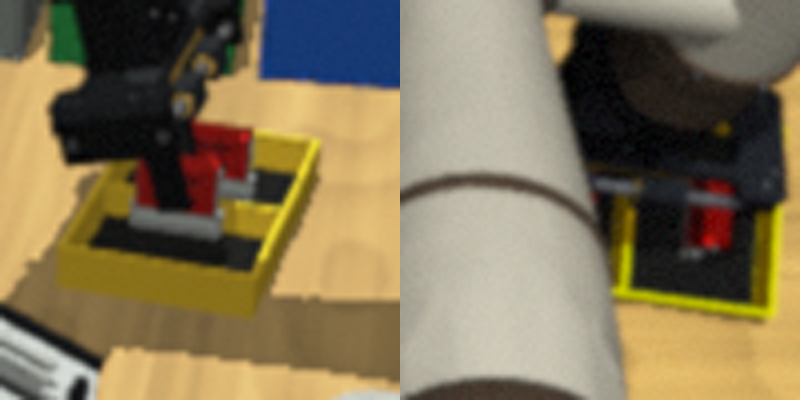

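Emit:
move_arm(motion=[0.03,0,0.12,0,0,0,1,0.06,0,0.24,0,0,0,1,0.1,0,0.36,0,0,0,1,0.12,0,0.45,0,0,0,1,0.14,0,0.53,0,0,0,1,0.14,0,0.53,0,0,0,1,0.14,0,0.53,0,0,0,1])

```text
time_s: 18.32
tcp_pos: [0.5189, -0.2685, 0.0273]
ee_rot: [[0.957, -0.144, -0.253], [-0.139, -0.99, 0.036], [-0.256, 0.001, -0.967]]
wrist_force: [0.0, -0.3, -0.5]
gripper_width: 0.208
```

Emit:
move_arm(motion=[0.01,0,0.04,0,0,0,1,0.02,0,0.08,0,0,0,1,0.02,0,0.08,0,0,0,1,0.02,0,0.08,0,0,0,1])

```text
time_s: 18.65
tcp_pos: [0.5192, -0.2685, 0.0248]
ee_rot: [[0.957, -0.144, -0.253], [-0.139, -0.99, 0.035], [-0.255, 0.001, -0.967]]
wrist_force: [0.3, 1.3, 3.9]
gripper_width: 0.209
```

Emit:
move_arm(motion=[0.01,0,0.03,0,0,0,1,0.01,0,0.03,0,0,0,1])

```text
time_s: 18.82
tcp_pos: [0.5192, -0.2685, 0.0248]
ee_rot: [[0.957, -0.143, -0.253], [-0.139, -0.99, 0.035], [-0.255, 0.002, -0.967]]
wrist_force: [-0.5, 2.1, 6.4]
gripper_width: 0.204
```

```bash
python3 chk.py pics/m17.png 290 140 60 360 190 100
```

```text
18.9167 [ 0.5192 -0.2685  0.0248] [-0.2529  0.0351 -0.9669] [-0.3773  2.0549  7.2104] 17.90149470973663 [-11.0463  36.522   -7.9161   0.9231 -60.3338  92.2493]
```

View pics/m17.png

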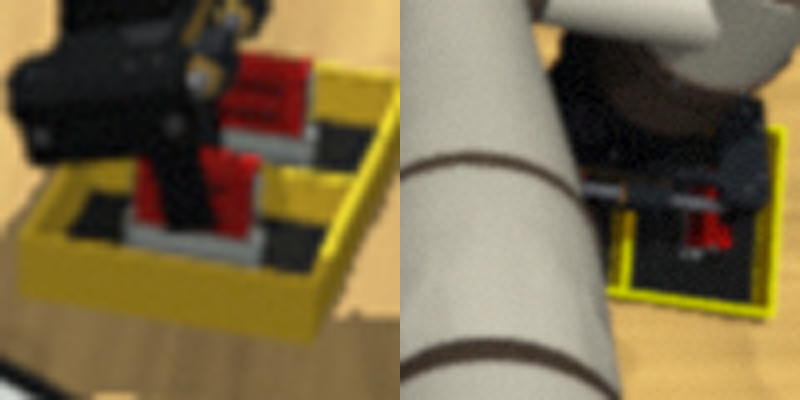

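The second cartridge is on the floor of the near bay at 7 N. I'm releasing.

Emit:
move_arm(motion=[0,0,0,0,0,0,0.5,0,0,0,0,0,0,0.3,0,0,0,0,0,0,0.1,0,0,0,0,0,0,0.1,0,0,0,0,0,0,0.1,0,0,0,0,0,0,0.1])

```text
time_s: 19.42
tcp_pos: [0.5191, -0.2686, 0.0245]
ee_rot: [[0.957, -0.143, -0.253], [-0.139, -0.99, 0.035], [-0.256, 0.001, -0.967]]
wrist_force: [-0.1, 0.9, 0.2]
gripper_width: 0.439
```

```bash
python3 chk.py pics/m18.png 290 140 60 360 190 100;  python3 - <<'E'
from h import *
s=r.sense(); go(s["tcp_pos"]+[0,0,.15],s["ee_rot"])
E
```

```text
19.5167 [ 0.5192 -0.2686  0.0246] [-0.253   0.0351 -0.9668] [-0.7129 -0.0829  0.2073] 38.611773328391 [-11.0515  36.5361  -7.9189   0.9243 -60.3264  92.2478]
t 19.52 tcp [ 0.5192 -0.2686  0.0246] f [-0.7129 -0.0829  0.2073] w 38.6
move [-0.958  0.006 -3.626] [0. 0. 0.]
```

View pics/m18.png

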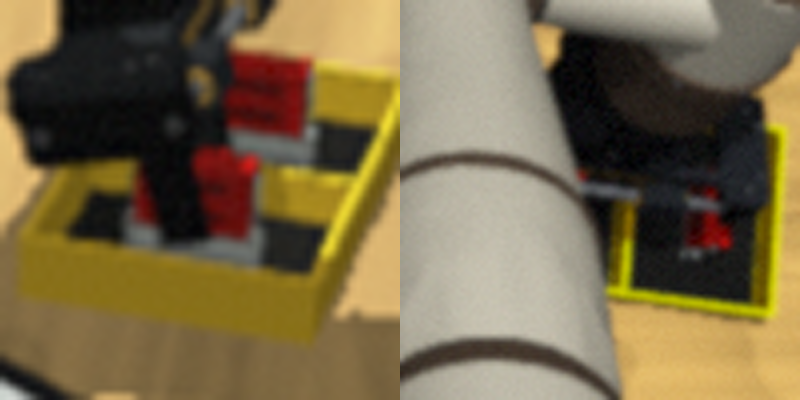

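Emit:
move_arm(motion=[-0.05,0,-0.2,0,0,0,0.1,-0.13,0,-0.5,0,0,0,0.1,-0.24,0,-0.9,0,0,0,0.1,-0.4,0,-1.5,0,0,0,0.1,-0.6,0,-2.25,0,0,0,0.1,-0.8,0,-3,0,0,0,0.1,-0.96,0.01,-3.62,0,0,0,0.1,-1.5,0.01,-4,0,0,0,0.1,-2.2,-1,-4,0,0,0,0.1,-2.9,-2,-4,0,0,0,0.1,-3.4,-3,-4,0,0,0,0.1,-3.5,-4,-4,0,0,0,0.1,-3.5,-5,-4,0,0,0,0.1,-3.5,-6,-4,0,0,0,0.1,-3.5,-6,-4,0,0,0,0.1,-3.5,-6,-4,0,0,0,0.1])

```text
time_s: 20.85
tcp_pos: [0.4607, -0.0147, 0.2163]
ee_rot: [[0.958, -0.138, -0.25], [-0.134, -0.99, 0.035], [-0.253, 0.0, -0.968]]
wrist_force: [0.4, 0.0, -0.1]
gripper_width: 0.449
```

```bash
python3 chk.py pics/m19.png 210 130 150 190 130 290; python3 - <<'E'
from h import *
s=imaging.capture("side");t=imaging.capture("top");s0=cv2.imread("pics/side0.png");t0=cv2.imread("pics/top0.png")
for nm,lo,hi in(("blue",(108,150,60),(125,255,255)),("red",(0,150,60),(6,255,255)),("yel",(24,180,100),(33,255,255))):
    for n,a in(("top0",t0),("top",t),("side0",s0),("side",s)):
        print(n,nm,[(c.round(1).tolist(),int(st[4])) for st,c in blobs(a,lo,hi)[1]])
print(r.sense()["joint_velocities"],r.sense()["time_s"])
E
```

```text
20.95 [ 0.4601 -0.0172  0.2156] [-0.2519  0.0347 -0.9671] [-0.2772  0.3003 -0.1523] 38.896599714225204 [ 14.2234  14.3574 -11.17    -5.6033 -78.223   69.4151]
top0 blue [([237.7, 222.5], 154), ([211.6, 224.1], 165), ([527.7, 271.6], 1793)]
top blue [([527.6, 271.5], 1808)]
side0 blue [([424.2, 13.5], 1274), ([512.9, 15.4], 2105), ([349.0, 92.6], 3059), ([283.9, 234.4], 781)]
side blue [([427.1, 16.1], 985), ([509.8, 15.0], 2298), ([357.7, 99.3], 1885), ([283.9, 234.5], 793)]
top0 red [([365.0, 162.9], 75), ([263.3, 220.1], 134), ([289.2, 218.3], 136)]
top red [([366.3, 161.6], 41), ([402.1, 236.2], 188), ([438.7, 241.4], 197)]
side0 red [([249.4, 150.4], 58), ([289.2, 200.9], 600)]
side red [([249.3, 150.4], 57), ([324.2, 153.0], 107), ([318.8, 167.7], 210)]
top0 yel [([415.2, 175.1], 772), ([417.6, 240.6], 995), ([148.2, 317.6], 343)]
top yel [([415.0, 175.2], 780), ([418.7, 240.8], 1068), ([148.1, 317.4], 340)]
side0 yel [([324.1, 165.8], 483), ([266.1, 157.0], 268), ([393.7, 365.0], 528)]
side yel [([324.0, 167.0], 362), ([266.1, 157.1], 271), ([393.9, 365.2], 554)]
[-0.6646  0.424  -0.1953 -0.1208  0.0416 -0.2068] 21.05
```

View pics/m19.png

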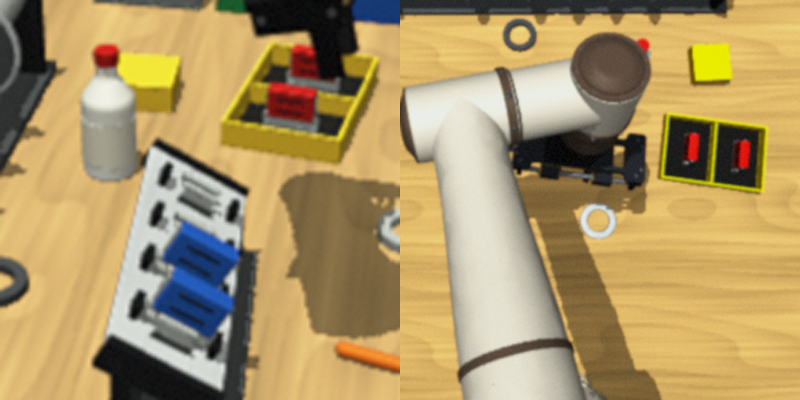

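```bash
python3 - <<'E'
from h import *
X,Y,_=axes(-8.4,0); o=np.array([.5147,-.3175,0])
for u in((402.1,236.2),(438.7,241.4)):
    p=onz("top",u,.048); print(p,"tray x,y",(p-o)@X,(p-o)@Y)
r.finish_job(); print(r.sense()["time_s"])
E
```

```text
[ 0.5225 -0.2703  0.048 ] tray x,y 0.000816992619994291 0.047814970555496335
[ 0.508  -0.3671  0.048 ] tray x,y 0.0006326209796971468 -0.05007909572783705
the job is handed in; nothing more can be done
the job is handed in; nothing more can be done
```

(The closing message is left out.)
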